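# Put three mixed-up pastry tools back on their own outlines

## Task

The round cutter, the oblong cutter and the piping nozzle each stand on one another's tool board. Swap them round so that each stands upright and centred on the outline of its own shape (the round cutter on the ring, the oblong cutter lined up with the long slot shape, the nozzle on the small disc); the board without an outline is free for parking one meanwhile. Do not disturb the sugar shaker, the honey jar or the timer.

Things in the scene. Friction and masses are not known exactly. Their poses are not given: they have to be found in the camera images.
- ring_cutter_center (a point): the round pastry cutter, a plain steel ring open at top and bottom, 63 mm across and 37 mm high, standing upright; this point is its centre, half-way up (18.5 mm above its foot); z is up. At the start it stands on the nozzle board. Can be gripped across its outside from above.
- oblong_cutter_center (a point): the oblong pastry cutter, a steel band open at top and bottom in the form of a long slot with round ends, 110 mm long (its y axis), 37 mm wide over the rim (its x axis) and 37 mm high, standing upright; this point is its centre, half-way up (18.5 mm above its foot). At the start it stands on the round-cutter board. Can be gripped from above across its width, along its x axis.
- nozzle_center (a point): the steel piping nozzle, a cone standing on its wide end: 33 mm across at the foot, 44 mm high, narrowing evenly to about 10 mm at the tip; this point is on its axis, half-way up (22 mm above its foot), where it is some 22 mm wide; z is up. At the start it stands on the oblong-cutter board.
- nozzle_board: home of the piping nozzle: a white plastic tool board, 86 mm (x) by 152 mm (y) and 8 mm thick, fixed flat on the worktable; origin at the centre of its underside, so the centre of its outline stands 8 mm above the origin; y runs along its long side. Its outline is a small solid grey disc, 35 mm across, in the middle of the board.
- cutter_board: home of the round cutter: a white plastic tool board, 86 mm (x) by 152 mm (y) and 8 mm thick, fixed flat on the worktable; origin at the centre of its underside, so the centre of its outline stands 8 mm above the origin; y runs along its long side. Its outline is a thin grey ring, 66 mm across, in the middle of the board.
- oblong_board: home of the oblong cutter: a white plastic tool board, 86 mm (x) by 152 mm (y) and 8 mm thick, fixed flat on the worktable; origin at the centre of its underside, so the centre of its outline stands 8 mm above the origin; y runs along its long side. Its outline is a thin grey slot shape with round ends, 112 mm long along the board's y axis and 38 mm wide, in the middle of the board.
- spare_board: the spare board, empty at the start: a white plastic tool board, 86 mm (x) by 152 mm (y) and 8 mm thick, fixed flat on the worktable; origin at the centre of its underside, so the centre of its outline stands 8 mm above the origin; y runs along its long side. It has no outline and may be used to park something.
- sugar_shaker_center (a point): bystander, not to be disturbed: steel sugar shaker, upright cylinder 71 mm across and 123 mm high; this point is its centre, 61.5 mm above the table
- honey_jar_center (a point): bystander, not to be disturbed: honey jar with yellow lid, the nearer one, in front of the weighing scale, 68 mm across and 112 mm high; this point is its centre, 56 mm above the table
- timer_center (a point): bystander, not to be disturbed: kitchen timer, white foot and red dial, 66 mm across and 46 mm high; this point is its centre, 23 mm above the table
There are look-alikes about, which are no part of the job. There is more than one size of the part that bears ring_cutter_center; the job needs the smaller. Leave any brown look-alike of the oblong_board alone.

How it is judged (in metres and radians):
At the end, for the whole second after the job is handed in: The round cutter, the oblong cutter and the nozzle each stand upright (within 0.1 rad) on the face of their own board, centred on its outline within 12 mm, the oblong cutter's length along the outline within 0.2 rad, all released and at rest (horizontal distance between ring_cutter_center and cutter_board below 0.012 m and z of ring_cutter_center in the frame of cutter_board between 0.0225 and 0.0305 m and angle between each of ring_cutter_center, oblong_cutter_center, nozzle_center's own z axis and vertical below 0.1 rad and linear speed of each of ring_cutter, oblong_cutter, nozzle below 0.02 m/s and horizontal distance between oblong_cutter_center and oblong_board below 0.012 m and z of oblong_cutter_center in the frame of oblong_board between 0.0225 and 0.0305 m and angle between the y axis of oblong_cutter_center and the y axis of oblong_board, either way round below 0.2 rad and horizontal distance between nozzle_center and nozzle_board below 0.012 m and z of nozzle_center in the frame of nozzle_board between 0.026 and 0.034 m); the robot touches nothing.
It fails at once if the sugar shaker is shifted by more than 20 mm or tipped (distance of sugar_shaker_center from where it was at the start of the episode above 0.02 m or angle between sugar_shaker_center's own z axis and vertical above 0.3 rad).
It fails at once if the honey jar is shifted by more than 20 mm or tipped (distance of honey_jar_center from where it was at the start of the episode above 0.02 m or angle between honey_jar_center's own z axis and vertical above 0.3 rad).
It fails at once if the timer is shifted by more than 20 mm or tipped (distance of timer_center from where it was at the start of the episode above 0.02 m or angle between timer_center's own z axis and vertical above 0.3 rad).
It also fails if it takes over 115 s, if anything falls off the work surface, if the arm or the gripper's body presses on something with over 40 N, if the wrist force passes 120 N, or if a joint passes its speed limit or range.

## Robot

A 6-joint arm with a two-finger parallel gripper is mounted at the origin on the work surface; the furniture and walls round the work are solid. World frame = base frame: x ahead of the robot, y to its left, z up, the work surface at z = 0. Lengths are in m, angles in degrees, forces in N, time in s.
With the tool pointing down it reaches from about 0.35 to 0.875 m from the base axis. Payload 4.2 kg.
Tool frame: the origin (TCP) lies on the front face of the gripper's body, between the roots of the fingers; the fingertips stand finger_overhang ahead of it and the grasp point (between the pads) lies 51 mm ahead of it (finger_overhang is the distance from the TCP to the fingertips, in m); z points along the fingers, y is the line along which they close (so a half turn about z gives the same grasp; the last joint's range is limited). The gripper opens to 87 mm and grips with 3 to 60 N. Pads are 19 mm wide; open, the fingers measure 117 mm over their backs; the gripper's body (75 mm by 190 mm) begins 51 mm behind the grasp point.
Start: joints at [-61.215, 22.042, 0.453, 0, -68.411, -14.817], TCP at [0.151, -0.606, 0.292] pointing down, gripper open.
Joint ranges: [-179.83, 179.83], [-69.29, 118.12], [-61.27, 80.66], [-181.25, 117.63], [-171.15, -9.14], [-177.46, 177.46]. Speed limits (degrees/s): [159.86, 159.86, 180, 180, 180, 180].

## Interface

Orientations are given as a 3x3 rotation matrix whose columns are the frame's x, y, z axes.
In Python, from station import sense, capture, camera_model, finish_job, finger_overhang gives the robot as it stands. The module is installed in compiled form; this text tells all that it offers.
- The arm moves only by the tool jog_arm, never from a script. Its argument "rows" is a list that holds one entry, the list of rows, each a list of 4 numbers: the shift along the tool's x, y, z in m, then the turn about the tool's z in rad. A call has 1 to 20 rows; each row shifts and turns the commanded pose from where the row before left it, along the tool's axes as they then stand; what a row does not reach is not made up. A row lasts 1/8 s, in which the tool goes at most 62.5 mm and 10.7 degrees, less where a joint would pass 70% of its speed; a pose out of reach is approached as far as the arm can. A call is refused whole if a number of a shift passes 0.0625 or a number of a turn 0.188, either way. A call with a gripper value outside its range is refused whole. "claw" is the opening, from 0 (shut) to 1 (fully open), set as the call begins (left out, the last holds). The fingers move at their own pace and stop on an object; the grip force is fixed at half the most. Time passes only in rows, so rows that do not move let the fingers close. It gives the time, the measured TCP pose, the force, the opening and the grip force at its end, in the units of the state.
- sense(): the state, without advancing time (a new reading comes with each control period).
- capture(name): name is "scene" or "top" or "wrist"; returns the picture (420x560x3 uint8, red, green, blue); there is no depth.
- camera_model(name): a dict with "fovy" (degrees; the focal length in pixels is half the picture's height over the tangent of half this angle, whatever the lens; pixels are square), "cx", "cy" (the principal point, pixels), "eye" and "rotation" of the camera in the world. Camera axes: x right, y down, z forward; pixel columns grow to the right and rows downward; lengths in m; the calibration is good to about 2 mm. The wrist camera is an equidistant fisheye: a pixel r from the principal point sees the ray r / f radians off the axis. A picture is of the moment at which its call begins: read the wrist's pose just before it. camera_model takes no time and is no camera call; for the wrist camera it gives the pose at the moment of the call.
- finish_job(): hands the job in; it is judged then, once.
The state is a dict: "time_s": time; "joints": joint angles; "joint_velocities": joint speeds; "effort": joint torques, N m; "tcp_pos": TCP position; "ee_rot": TCP orientation; "wrist_force": force on the tool from outside, world axes, zero at the start; "moment": the same for the moment, N m; "gripper_width": opening from 0.0 (shut) to 1.0 (fully open); "gripper_force": force on a finger pad.
Only numpy, scipy, OpenCV 4.12 (cv2) and the standard library are available. Lean on these libraries where they do the work, as an engineer would, in place of code of your own. Each camera call takes 0.05 s, during which the arm holds its last target. There are 200 camera calls.

## Working session

There is one attempt and no reset: what is moved stays moved. The work goes in short steps, Python scripts to look and compute and a tool call to move; the robot and the scene stay as the last step left them, time stands still between calls to the robot, and variables do not carry over. Pictures are saved under pics/ and viewed, at most 14 in all, crops included, and the job is handed in when it is done.

Besides the shell and the picture viewer there is one more tool, called after "Call:" in YAML: its name, and indented under it one key for each argument. jog_arm: Moves the arm, as the interface text tells. Its arguments: {"type":"object","properties":{"rows":{"type":"array"},"claw":{"type":"number"}},"required":["rows"]}

```bash
mkdir -p pics; python3 - <<'E'
from station import *
import cv2
s=sense()
print({k:s[k] for k in("time_s","tcp_pos","ee_rot","gripper_width","wrist_force")},finger_overhang)
for n in("scene","top","wrist"):
    print(n,camera_model(n)); cv2.imwrite(f"pics/{n}0.png",capture(n)[:,:,::-1])
E
```

```text
{'time_s': 0.0, 'tcp_pos': array([ 0.15080669, -0.60607127,  0.29115706]), 'ee_rot': array([[-9.70471652e-01, -2.41214435e-01, -6.08342884e-04],
       [-2.41215185e-01,  9.70469427e-01,  2.07979490e-03],
       [ 8.87016186e-05,  2.16512354e-03, -9.99997652e-01]]), 'gripper_width': 0.9960710935418706, 'wrist_force': array([ 0.08012898,  0.20710599, -0.02392493])} 0.0697
scene {'fovy': 44.61244907131252, 'cx': 270.9484037931826, 'cy': 210.5889976706127, 'eye': array([-0.03945357,  0.95545276,  0.89687776]), 'rotation': array([[-0.84758925, -0.34112896,  0.40647692],
       [-0.53063284,  0.53819673, -0.65480766],
       [ 0.00460931, -0.77069794, -0.63718399]])}
top {'fovy': 50.397449317536456, 'cx': 279.2925189378998, 'cy': 209.35940633068785, 'eye': array([0.43128243, 0.12162233, 1.41726445]), 'rotation': array([[-0.00204542, -0.99952776,  0.03066051],
       [-0.99999387,  0.00195727, -0.00290493],
       [ 0.00284355, -0.03066627, -0.99952563]])}
wrist {'fovy': 65.70646984690485, 'cx': 280.245251276377, 'cy': 208.05599847002927, 'eye': array([ 0.07600034, -0.62511658,  0.38423014]), 'rotation': array([[-2.41354253e-01,  9.30725621e-01,  2.74768890e-01],
       [ 9.70436829e-01,  2.31274455e-01,  6.90252624e-02],
       [ 6.96554944e-04,  2.83305391e-01, -9.59029494e-01]])}
```

View pics/top0.png

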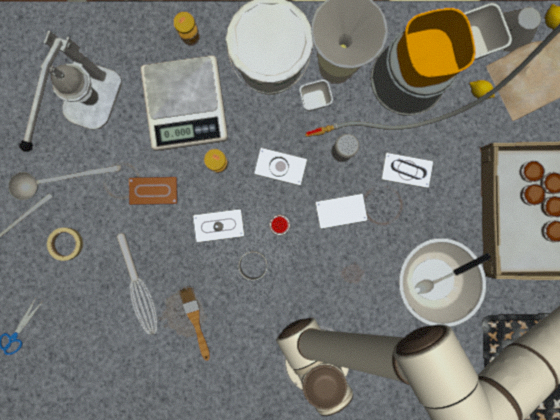

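View pics/scene0.png

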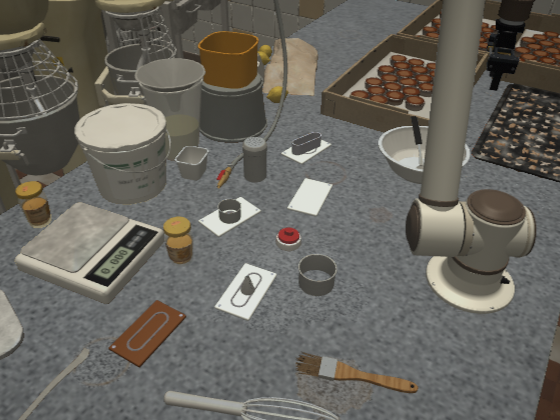

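```bash
cat > h.py <<'E'
import numpy as np, cv2
from station import *
def ray(m,uv,fish=False):
    f=210/np.tan(np.radians(m["fovy"])/2); d=(np.array(uv,float)-[m["cx"],m["cy"]])/f
    if fish:
        r=np.linalg.norm(d)+1e-12; c=np.r_[d/r*np.sin(r),np.cos(r)]
    else: c=np.r_[d,1]
    return m["rotation"]@c
def hit(m,uv,z,fish=False):
    d=ray(m,uv,fish); return m["eye"]+d*(z-m["eye"][2])/d[2]
def rect(m,cnt,z,fish=False):
    P=np.array([hit(m,p,z,fish)[:2] for p in cnt.reshape(-1,2)]); 
    (c,wh,a)=cv2.minAreaRect((P*1000).astype(np.float32))
    if wh[0]>wh[1]: wh=wh[::-1]; a+=90
    a+=90 # heading of the long side
    return np.round(c,1),np.round(wh,1),round((a+90)%180-90,1)
E
python3 - <<'E'
from h import *
im=cv2.imread("pics/top0.png"); m=camera_model("top")
hsv=cv2.cvtColor(im,cv2.COLOR_BGR2HSV)
mask=((hsv[...,2]>200)&(hsv[...,1]<40)).astype(np.uint8)
for n,(u,v) in dict(nozzle_b=(280,166),cutter_b=(407,170),oblong_b=(218,226),spare=(341,211)).items():
    s=np.zeros_like(mask); s[v-24:v+24,u-34:u+34]=mask[v-24:v+24,u-34:u+34]
    c,_=cv2.findContours(s,cv2.RETR_EXTERNAL,cv2.CHAIN_APPROX_NONE); c=np.vstack([k for k in c if len(k)>15])
    print(n,rect(m,c,.008))
for n,uv,z in [("ring",(280,166),.045),("nozzle",(219,227),.03),("obl",(408,169),.045),("timer",(280,225),.046),("shaker",(346,143),.123),("honey",(215,160),.112),("bigring",(253,265),.03)]: print(n,hit(m,uv,z).round(3))
cv2.imwrite("pics/c1.png",cv2.resize(im[120:290,180:450],None,fx=2.9,fy=2.9,interpolation=cv2.INTER_CUBIC))
E
```

```text
nozzle_b (array([612.2, 114.2]), array([ 82.5, 149.1]), 75.8)
cutter_b (array([ 599.3, -287.6]), array([ 82.9, 149.2]), 79.6)
oblong_b (array([424.8, 310.3]), array([ 83.6, 149.7]), -82.8)
spare (array([470.1, -77.7]), array([ 83.3, 149.2]), -80.1)
ring [0.607 0.115 0.045]
nozzle [0.419 0.305 0.03 ]
obl [ 0.597 -0.28   0.045]
timer [0.425 0.116 0.046]
shaker [ 0.664 -0.077  0.123]
honey [0.617 0.306 0.112]
bigring [0.302 0.199 0.03 ]
```

View pics/c1.png

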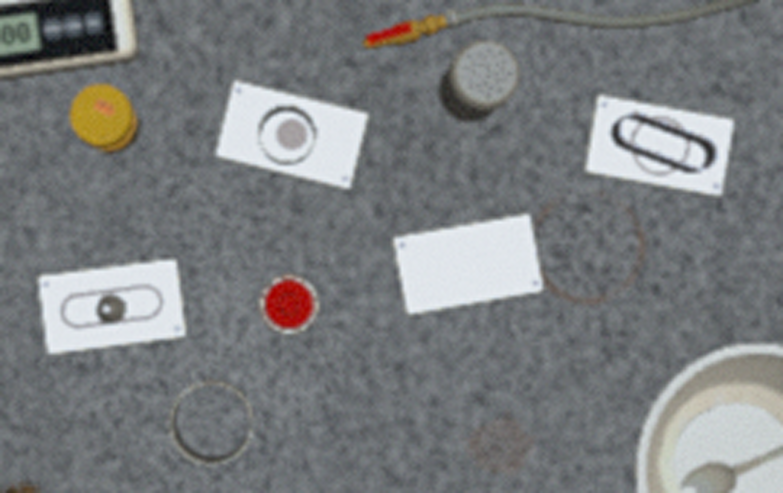

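Top view: boards at nozzle (280,166), cutter (407,170), oblong (218,226) and spare (341,211). Two rings could be meant, (280,166) and (253,265); the first stands on the nozzle board with the small disc inside and is the smaller, while the big one is bare on the table. The brown board at (153,190) is the look-alike. The crop confirms all of this, and board sizes agree with 86x152.

Call:
jog_arm:
  rows:
    - [[-0.041, 0.039, 0.0027, 0], [-0.041, 0.039, 0.0027, 0], [-0.041, 0.039, 0.0027, 0], [-0.041, 0.039, 0.0027, 0], [-0.041, 0.039, 0.0027, 0], [-0.041, 0.039, 0.0027, 0], [-0.041, 0.039, 0.0027, 0], [-0.041, 0.039, 0.0027, 0], [-0.041, 0.039, 0.0027, 0], [-0.041, 0.039, 0.0027, 0], [-0.041, 0.039, 0.0027, 0], [-0.041, 0.039, 0.0027, 0], [-0.041, 0.039, 0.0027, 0], [-0.041, 0.039, 0.0027, 0], [-0.041, 0.039, 0.0027, 0], [0, 0, 0, 0], [0, 0, 0, 0], [0, 0, 0, 0]]
  claw: 1

```text
time_s: 2.4
tcp_pos: [0.6059, 0.1086, 0.252]
ee_rot: [[-0.971, -0.24, -0.0], [-0.24, 0.971, -0.0], [0.0, -0.0, -1.0]]
wrist_force: [0.6, 0.4, 0.3]
gripper_width: 1.001
gripper_force: 0.0
```

```bash
cat >> h.py <<'E'
def go(x,y,z,yaw=None):
    "print the tool-axes shift to a world TCP point, then the turn to a yaw (deg) of tool y"
    s=sense(); R=s["ee_rot"]; d=R.T@(np.array([x,y,z])-s["tcp_pos"])
    cur=np.degrees(np.arctan2(R[1,1],R[0,1]))
    print("tcp",s["tcp_pos"].round(4),"yaw",cur.round(1),"shift",d.round(4),"n",np.ceil(np.linalg.norm(d)/.06),
      "turn",None if yaw is None else round(np.radians(-((yaw-cur+180)%360-180)),3),"j",np.round(s["joints"],0),"t",round(s["time_s"],2))
def shot(name,cam="wrist"):
    m=camera_model(cam); im=capture(cam)[:,:,::-1].copy(); cv2.imwrite(f"pics/{name}.png",im); return m,im
E
python3 - <<'E'
from h import *
go(.607,.115,.25); m,im=shot("w1")
E
```

```text
tcp [0.6059 0.1086 0.252 ] yaw 103.9 shift [-0.0026  0.0059  0.002 ] n 1.0 turn None j [  25.   23.   -4.   -0.  -63. -101.] t 2.4
```

View pics/w1.png

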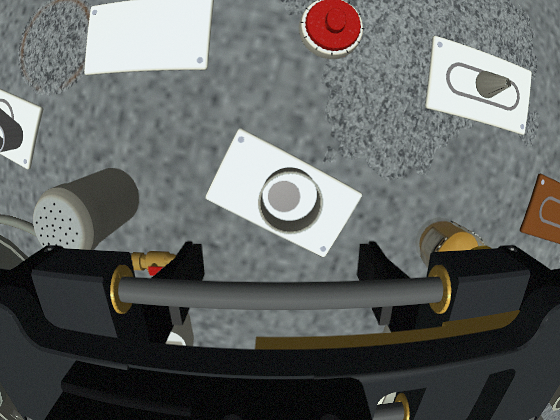

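The wrist view shows the ring cutter at (290,200) on the nozzle board. The oblong board with the nozzle is at (480,85), and part of the spare board is at (150,35). I'll measure the boards and project the image onto the rim plane.

```bash
cat >> h.py <<'E'
def boards(m,im,guess):
    hsv=cv2.cvtColor(im,cv2.COLOR_BGR2HSV); mask=((hsv[...,2]>170)&(hsv[...,1]<40)).astype(np.uint8)
    mask=cv2.morphologyEx(mask,cv2.MORPH_OPEN,np.ones((3,3)))
    cs,_=cv2.findContours(mask,cv2.RETR_EXTERNAL,cv2.CHAIN_APPROX_NONE)
    for c in cs:
        if cv2.contourArea(c)>2000: print("board",c.reshape(-1,2).min(0),c.reshape(-1,2).max(0),rect(m,c,.008,True))
def ortho(m,im,cx,cy,z,half=.06,s=.00025):
    "picture cast on the plane z; columns = -y, rows = -x, s m per pixel"
    g=np.arange(-half,half,s); X,Y=np.meshgrid(cx-g,cy-g,indexing="ij")
    c=(np.stack([X,Y,0*X+z],-1)-m["eye"])@m["rotation"]
    r=np.hypot(c[...,0],c[...,1]); th=np.arctan2(r,c[...,2]); f=210/np.tan(np.radians(m["fovy"])/2)
    return cv2.remap(im,(m["cx"]+f*th*c[...,0]/r).astype(np.float32),(m["cy"]+f*th*c[...,1]/r).astype(np.float32),cv2.INTER_CUBIC)
E
python3 - <<'E'
from h import *
im=cv2.imread("pics/w1.png"); m=camera_model("wrist")
boards(m,im,None)
a=ortho(m,im,.607,.115,.045,.05); b=ortho(m,im,.420,.306,.008,.05)
cv2.imwrite("pics/o1.png",np.hstack([a,b]))
E
```

```text
board [206 129] [361 256] (array([613.8, 113.4]), array([ 85. , 150.6]), 75.9)
board [426  36] [531 133] (array([427.3, 308.9]), array([ 85.1, 151.4]), -82.8)
board [85  0] [211  74] (array([471.9, -78.6]), array([ 85. , 151.1]), -80.3)
```

View pics/o1.png

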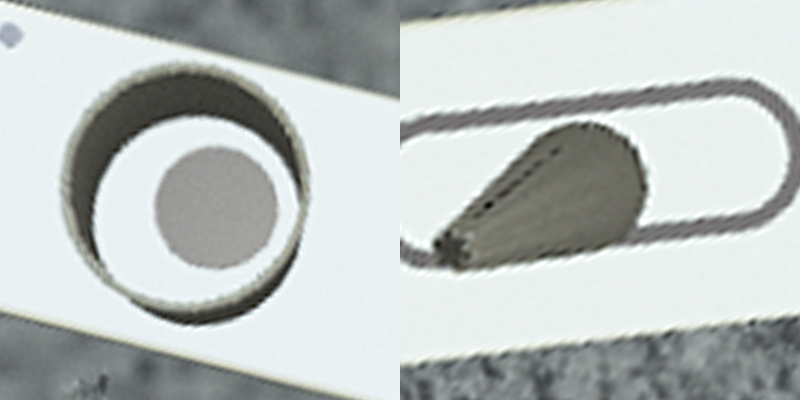

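Rim circle in the projection is 62 mm across (63 given), so the ring is at (0.6105, 0.1188). The nozzle foot is at about (0.423, 0.310). Next I grip the ring.

Call:
jog_arm:
  rows:
    - [[-0.0069, 0.0088, 0.02, 0], [0, 0, 0.04, 0], [0, 0, 0.04, 0], [0, 0, 0.03, 0], [0, 0, 0.02, 0], [0, 0, 0.01, 0], [0, 0, 0.007, 0], [0, 0, 0, 0], [0, 0, 0, 0]]
  claw: 1

```text
time_s: 3.58
tcp_pos: [0.6115, 0.1201, 0.0856]
ee_rot: [[-0.97, -0.242, 0.002], [-0.242, 0.97, 0.001], [-0.002, 0.0, -1.0]]
wrist_force: [1.0, -0.6, 0.0]
gripper_width: 1.002
gripper_force: 0.0
```

Call:
jog_arm:
  rows:
    - [[0, 0, 0, 0], [0, 0, 0, 0], [0, 0, 0, 0], [0, 0, 0, 0], [0, 0, 0, 0], [0, 0, 0, 0], [0, 0, 0, 0], [0, 0, 0, 0]]
  claw: 0

```text
time_s: 4.58
tcp_pos: [0.6111, 0.1199, 0.0849]
ee_rot: [[-0.97, -0.241, 0.0], [-0.241, 0.97, 0.0], [-0.0, -0.0, -1.0]]
wrist_force: [-0.6, -0.0, 1.0]
gripper_width: 0.689
gripper_force: 29.8
```

```bash
python3 - <<'E'
from h import *
go(.4719,-.0786,.20)
E
```

```text
tcp [0.6111 0.1199 0.0849] yaw 104.0 shift [ 0.183  -0.159  -0.1151] n 5.0 turn None j [  26.   34.  -13.    0.  -43. -102.] t 4.58
```

Call:
jog_arm:
  rows:
    - [[0, 0, -0.03, 0], [0, 0, -0.045, 0], [0, 0, -0.04, 0], [0.03, -0.0265, 0, 0], [0.0365, -0.032, 0, 0], [0.0365, -0.032, 0, 0], [0.04, -0.0345, 0, 0], [0.025, -0.0215, 0, 0], [0.015, -0.0125, 0, 0], [0, 0, 0.04, 0], [0, 0, 0.04, 0], [0, 0, 0.02, 0], [0, 0, 0.009, 0], [0, 0, 0.003, 0], [0, 0, 0.002, 0], [0, 0, 0, 0], [0, 0, 0, 0]]
  claw: 0

```text
time_s: 6.7
tcp_pos: [0.4721, -0.0786, 0.0863]
ee_rot: [[-0.97, -0.241, 0.001], [-0.241, 0.97, 0.0], [-0.001, -0.0, -1.0]]
wrist_force: [0.5, 0.7, -0.0]
gripper_width: 0.69
gripper_force: 29.9
```

Call:
jog_arm:
  rows:
    - [[0, 0, 0, 0], [0, 0, 0, 0], [0, 0, 0, 0], [0, 0, 0, 0], [0, 0, 0, 0], [0, 0, -0.02, 0], [0, 0, -0.05, 0], [0, 0, -0.06, 0], [0, 0, -0.03, 0], [0, 0, 0, 0], [0, 0, 0, 0]]
  claw: 1

```text
time_s: 8.07
tcp_pos: [0.4711, -0.0786, 0.2449]
ee_rot: [[-0.971, -0.241, -0.002], [-0.241, 0.971, 0.0], [0.002, 0.001, -1.0]]
wrist_force: [-0.5, 0.0, -0.2]
gripper_width: 0.997
gripper_force: 0.0
```

```bash
python3 - <<'E'
from h import *
go(.423,.310,.25)
m,im=shot("w2"); cv2.imwrite("pics/o2.png",np.hstack([im, ortho(m,im,.472,-.0786,.045,.0525)]))
E
```

```text
tcp [ 0.4711 -0.0786  0.2449] yaw 103.9 shift [-0.047   0.3887 -0.0049] n 7.0 turn None j [ 10.  10. -24.  -0. -56. -86.] t 8.07
```

Call:
jog_arm:
  rows:
    - [[-0.0067, 0.0555, 0, 0], [-0.0067, 0.0555, 0, 0], [-0.0067, 0.0555, 0, 0], [-0.0067, 0.0555, 0, 0], [-0.0067, 0.0555, 0, 0], [-0.0067, 0.0555, 0, 0], [-0.0067, 0.0555, 0, 0], [0, 0, 0, 0], [0, 0, 0, 0], [0, 0, 0, 0]]

```text
time_s: 9.38
tcp_pos: [0.4235, 0.3085, 0.2451]
ee_rot: [[-0.971, -0.24, -0.001], [-0.24, 0.971, -0.001], [0.001, -0.001, -1.0]]
wrist_force: [0.4, 0.1, -0.6]
gripper_width: 0.999
gripper_force: 0.0
```

```bash
python3 - <<'E'
from h import *
go(.423,.310,.25)
p=cv2.imread("pics/o2.png")[:,560:]
m,im=shot("w3"); boards(m,im,None)
a=ortho(m,im,.423,.31,.008,.05); cv2.imwrite("pics/o3.png",np.hstack([p[:400,:400],a]))
E
```

```text
tcp [0.4235 0.3085 0.2451] yaw 103.9 shift [ 0.0002  0.0016 -0.0049] n 1.0 turn None j [  54.   15.  -18.   -0.  -58. -130.] t 9.38
board [209 145] [357 236] (array([426.4, 309.9]), array([ 85.1, 150.8]), -82.8)
```

View pics/o3.png

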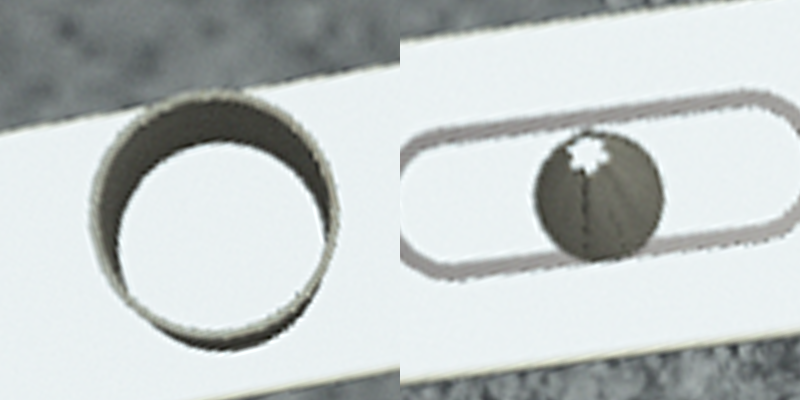

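The ring is parked at (0.471, -0.080). The nozzle foot circle measures 32.5 mm, centred at (0.424, 0.310).

Call:
jog_arm:
  rows:
    - [[-0.0008, 0.0013, 0.03, 0], [0, 0, 0.045, 0], [0, 0, 0.04, 0], [0, 0, 0.025, 0], [0, 0, 0.015, 0], [0, 0, 0.007, 0], [0, 0, 0.002, 0], [0, 0, 0, 0], [0, 0, 0, 0]]
  claw: 1

```text
time_s: 10.55
tcp_pos: [0.4243, 0.3116, 0.0825]
ee_rot: [[-0.97, -0.242, 0.001], [-0.242, 0.97, 0.001], [-0.001, 0.001, -1.0]]
wrist_force: [0.1, 0.8, -0.3]
gripper_width: 1.0
gripper_force: 0.0
```

Call:
jog_arm:
  rows:
    - [[0, 0, 0, 0], [0, 0, 0, 0], [0, 0, 0, 0], [0, 0, 0, 0], [0, 0, 0, 0], [0, 0, 0, 0], [0, 0, 0, 0], [0, 0, 0, 0], [0, 0, 0, 0]]
  claw: 0

```text
time_s: 11.68
tcp_pos: [0.424, 0.3112, 0.0817]
ee_rot: [[-0.97, -0.241, -0.0], [-0.241, 0.97, -0.0], [0.0, -0.0, -1.0]]
wrist_force: [-0.9, 0.2, 0.4]
gripper_width: 0.327
gripper_force: 28.9
```

Call:
jog_arm:
  rows:
    - [[0, 0, -0.01, 0], [0, 0, -0.02, 0], [0, 0, -0.04, 0], [0, 0, -0.05, 0], [0, 0, 0, 0], [0, 0, 0, 0]]
  claw: 0

```text
time_s: 12.42
tcp_pos: [0.4237, 0.3108, 0.202]
ee_rot: [[-0.971, -0.241, -0.0], [-0.241, 0.971, 0.001], [0.0, 0.001, -1.0]]
wrist_force: [-0.1, -0.3, -1.0]
gripper_width: 0.331
gripper_force: 28.9
```

```bash
python3 - <<'E'
from h import *
go(.6138,.1134,.2)
shot("w4"); shot("s4","scene")
E
```

```text
tcp [0.4237 0.3108 0.202 ] yaw 103.9 shift [-0.137  -0.2374  0.0018] n 5.0 turn None j [  54.   17.  -21.   -0.  -52. -130.] t 12.43
```

View pics/w4.png

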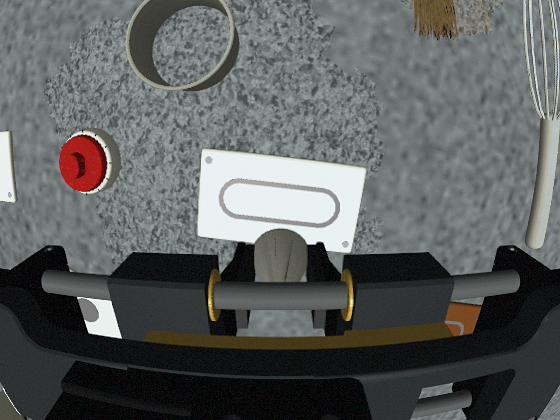

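The nozzle is held between the pads at (280,260), foot down. I carry it to the nozzle board.

Call:
jog_arm:
  rows:
    - [[-0.015, -0.026, 0, 0], [-0.027, -0.047, 0, 0], [-0.03, -0.052, 0, 0], [-0.03, -0.052, 0, 0], [-0.02, -0.0345, 0, 0], [-0.01, -0.017, 0, 0], [-0.005, -0.009, 0, 0], [0, 0, 0.03, 0], [0, 0, 0.04, 0], [0, 0, 0.025, 0], [0, 0, 0.012, 0], [0, 0, 0.005, 0], [0, 0, 0, 0], [0, 0, 0, 0], [0, 0, 0, 0]]
  claw: 0

```text
time_s: 14.4
tcp_pos: [0.6147, 0.1139, 0.0906]
ee_rot: [[-0.97, -0.241, 0.001], [-0.241, 0.97, 0.001], [-0.002, 0.0, -1.0]]
wrist_force: [-0.3, -0.4, -0.3]
gripper_width: 0.323
gripper_force: 28.9
```

```bash
python3 - <<'E'
from h import *
go(.6138,.1134,.082)
m,im=shot("s5","scene"); d=m["rotation"].T@(np.array([.614,.113,.03])-m["eye"]); f=210/np.tan(np.radians(m["fovy"])/2)
u,v=int(m["cx"]+f*d[0]/d[2]),int(m["cy"]+f*d[1]/d[2]); print(u,v)
w,wi=shot("w5")
cv2.imwrite("pics/c5.png",np.hstack([cv2.resize(im[v-40:v+40,u-40:u+40],(400,400),interpolation=cv2.INTER_CUBIC),cv2.resize(wi[180:310,215:345],(400,400),interpolation=cv2.INTER_CUBIC)]))
E
```

```text
tcp [0.6147 0.1139 0.0906] yaw 104.0 shift [ 0.001  -0.0003  0.0086] n 1.0 turn None j [  25.   34.  -13.    0.  -44. -101.] t 14.4
229 207
```

View pics/c5.png

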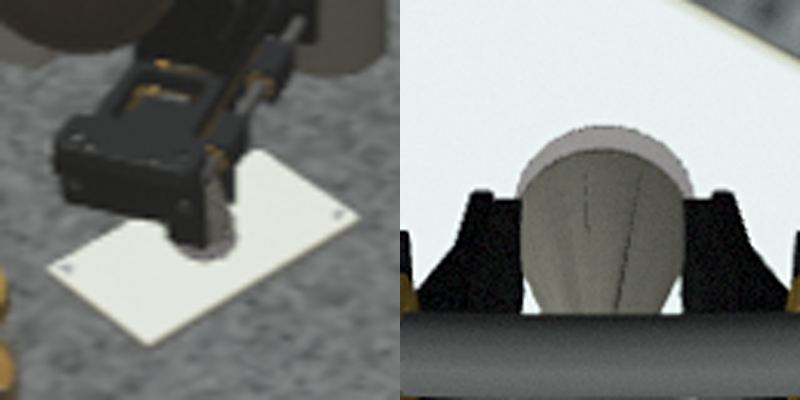

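The nozzle hovers over its disc (right crop), nicely lined up. I lower and release it.

Call:
jog_arm:
  rows:
    - [[0.001, 0, 0.004, 0], [0, 0, 0.003, 0], [0, 0, 0.0015, 0], [0, 0, 0, 0], [0, 0, 0, 0], [0, 0, 0, 0]]
  claw: 0

```text
time_s: 15.25
tcp_pos: [0.6131, 0.1134, 0.0815]
ee_rot: [[-0.97, -0.241, -0.0], [-0.241, 0.97, -0.0], [0.001, -0.0, -1.0]]
wrist_force: [-2.0, 0.6, 5.1]
gripper_width: 0.328
gripper_force: 29.5
```

Call:
jog_arm:
  rows:
    - [[0, 0, 0, 0], [0, 0, 0, 0], [0, 0, 0, 0], [0, 0, 0, 0], [0, 0, 0, 0], [0, 0, 0, 0], [0, 0, -0.02, 0], [0, 0, -0.045, 0], [0, 0, -0.06, 0], [0, 0, -0.045, 0], [0, 0, 0, 0], [0, 0, 0, 0]]
  claw: 1

```text
time_s: 16.75
tcp_pos: [0.6127, 0.1134, 0.2506]
ee_rot: [[-0.971, -0.241, -0.001], [-0.241, 0.971, 0.0], [0.001, 0.0, -1.0]]
wrist_force: [0.1, 0.1, -1.4]
gripper_width: 0.997
gripper_force: 0.0
```

```bash
python3 - <<'E'
from h import *
go(.597,-.282,.25,162)
m,im=shot("w6"); cv2.imwrite("pics/o6.png",ortho(m,im,.6138,.1134,.008,.05))
E
```

```text
tcp [0.6127 0.1134 0.2506] yaw 103.9 shift [ 0.1106 -0.38    0.0006] n 7.0 turn -1.013 j [  25.   24.   -3.   -0.  -63. -101.] t 16.75
```

View pics/o6.png

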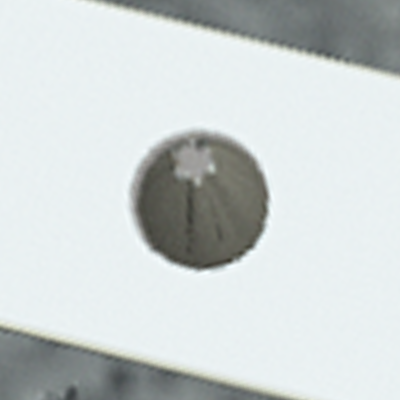

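The nozzle stands within 1 mm of its disc. Next is the oblong cutter.

Call:
jog_arm:
  rows:
    - [[0.0158, -0.0543, 0, 0], [0.0158, -0.0543, 0, 0], [0.0158, -0.0543, 0, 0], [0.0158, -0.0543, 0, 0], [0.0158, -0.0543, 0, 0], [0.0158, -0.0543, 0, 0], [0.0158, -0.0543, 0, 0], [0, 0, 0, -0.169], [0, 0, 0, -0.169], [0, 0, 0, -0.169], [0, 0, 0, -0.169], [0, 0, 0, -0.169], [0, 0, 0, -0.168], [0, 0, 0, 0], [0, 0, 0, 0], [0, 0, 0, 0]]
  claw: 1

```text
time_s: 18.8
tcp_pos: [0.5977, -0.282, 0.2508]
ee_rot: [[-0.31, -0.951, -0.001], [-0.951, 0.31, 0.0], [0.0, 0.001, -1.0]]
wrist_force: [-0.0, 0.3, -0.2]
gripper_width: 0.999
gripper_force: 0.0
```

```bash
python3 - <<'E'
from h import *
go(.597,-.282,.25,162)
m,im=shot("w7"); boards(m,im,None)
a=ortho(m,im,.597,-.282,.045,.07,.00035); cv2.imwrite("pics/o7.png",a)
cv2.imwrite("pics/o7v.png",np.hstack([a,im[:400,160:560]]))
E
```

```text
tcp [ 0.5977 -0.282   0.2508] yaw 161.9 shift [0.0002 0.0006 0.0008] n 1.0 turn -0.001 j [-11.  27.   3.  -0. -65.  -7.] t 18.8
board [226 108] [321 252] (array([ 600.7, -289.6]), array([ 85.3, 151.3]), 79.7)
board [472   0] [559 158] (array([ 258.8, -342.5]), array([161.9, 224.3]), 72.1)Traceback (most recent call last):
  File "<stdin>", line 5, in <module>
    return _nx.concatenate(arrs, 1, dtype=dtype, casting=casting)
           ~~~~~~~~~~~~~~~^^^^^^^^^^^^^^^^^^^^^^^^^^^^^^^^^^^^^^^
ValueError: all the input array dimensions except for the concatenation axis must match exactly, but along dimension 0, the array at index 0 has size 401 and the array at index 1 has size 400
```

View pics/o7.png

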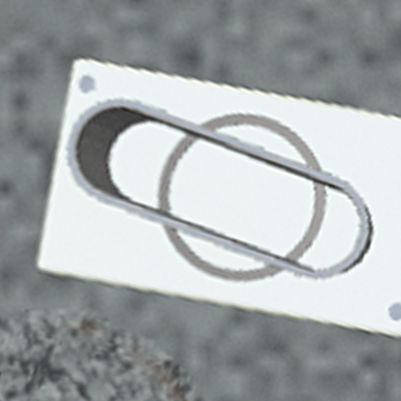

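Oblong rim: cap centres at (121,153) and (318,224), 73 mm apart as they must be. So its centre is (0.601, -0.289) and its heading 70.2°.

Call:
jog_arm:
  rows:
    - [[0.0054, -0.0052, 0.02, 0], [0, 0, 0, 0.03], [0, 0, 0.04, 0], [0, 0, 0.04, 0], [0, 0, 0.03, 0], [0, 0, 0.02, 0], [0, 0, 0.01, 0], [0, 0, 0.0058, 0], [0, 0, 0, 0], [0, 0, 0, 0]]
  claw: 1

```text
time_s: 20.1
tcp_pos: [0.6016, -0.2889, 0.0864]
ee_rot: [[-0.337, -0.941, 0.002], [-0.941, 0.337, -0.001], [-0.0, -0.002, -1.0]]
wrist_force: [0.1, -0.3, -0.5]
gripper_width: 1.004
gripper_force: 0.0
```

Call:
jog_arm:
  rows:
    - [[0, 0, 0, 0], [0, 0, 0, 0], [0, 0, 0, 0], [0, 0, 0, 0], [0, 0, 0, 0], [0, 0, 0, 0], [0, 0, 0, 0], [0, 0, 0, 0], [0, 0, 0, 0]]
  claw: 0

```text
time_s: 21.22
tcp_pos: [0.601, -0.2887, 0.0854]
ee_rot: [[-0.337, -0.941, -0.0], [-0.941, 0.337, 0.0], [0.0, 0.0, -1.0]]
wrist_force: [-0.1, 0.0, 0.4]
gripper_width: 0.416
gripper_force: 30.0
```

Call:
jog_arm:
  rows:
    - [[0, 0, -0.02, 0], [0, 0, -0.045, 0], [0, 0, -0.055, 0], [0, 0, -0.035, 0], [0, 0, -0.01, 0], [0, 0, 0, 0], [0, 0, 0, 0]]
  claw: 0

```text
time_s: 22.1
tcp_pos: [0.6002, -0.2884, 0.2479]
ee_rot: [[-0.337, -0.941, -0.004], [-0.941, 0.337, 0.002], [-0.0, 0.004, -1.0]]
wrist_force: [0.6, -0.2, -1.3]
gripper_width: 0.411
gripper_force: 30.0
```

```bash
python3 - <<'E'
from h import *
go(.4265,.3095,.25,187.2)
E
```

```text
tcp [ 0.6002 -0.2884  0.2479] yaw 160.3 shift [-5.042e-01  3.653e-01 -5.000e-04] n 11.0 turn -0.47 j [-12.  28.   3.  -0. -66.  -8.] t 22.1
```

Call:
jog_arm:
  rows:
    - [[-0.042, 0.03045, 0, 0], [-0.042, 0.03045, 0, 0], [-0.042, 0.03045, 0, 0], [-0.042, 0.03045, 0, 0], [-0.042, 0.03045, 0, 0], [-0.042, 0.03045, 0, 0], [-0.042, 0.03045, 0, 0], [-0.042, 0.03045, 0, 0], [-0.042, 0.03045, 0, 0], [-0.042, 0.03045, 0, 0], [-0.042, 0.03045, 0, 0], [-0.042, 0.03045, 0, 0], [0, 0, 0, -0.12], [0, 0, 0, -0.15], [0, 0, 0, -0.12], [0, 0, 0, -0.08], [0, 0, 0, 0], [0, 0, 0, 0], [0, 0, 0, 0]]
  claw: 0

```text
time_s: 24.48
tcp_pos: [0.427, 0.3088, 0.2501]
ee_rot: [[0.125, -0.992, -0.0], [-0.992, -0.125, -0.001], [0.0, 0.001, -1.0]]
wrist_force: [-0.3, -0.3, -1.5]
gripper_width: 0.412
gripper_force: 30.0
```

```bash
python3 - <<'E'
from h import *
go(.4265,.3095,.0865,187.2)
E
```

```text
tcp [0.427  0.3088 0.2501] yaw -172.8 shift [-0.0008  0.0003  0.1636] n 3.0 turn -0.0 j [ 54.  15. -17.  -0. -59. -46.] t 24.48
```

Call:
jog_arm:
  rows:
    - [[-0.0008, 0, 0.03, 0], [0, 0, 0.045, 0], [0, 0, 0.04, 0], [0, 0, 0.025, 0], [0, 0, 0.012, 0], [0, 0, 0.006, 0], [0, 0, 0.004, 0], [0, 0, 0.001, 0], [0, 0, 0, 0], [0, 0, 0, 0], [0, 0, 0, 0]]
  claw: 0

```text
time_s: 25.85
tcp_pos: [0.427, 0.3098, 0.0877]
ee_rot: [[0.126, -0.992, 0.0], [-0.992, -0.126, 0.0], [-0.0, -0.0, -1.0]]
wrist_force: [-0.8, 0.5, -1.3]
gripper_width: 0.412
gripper_force: 30.0
```

Call:
jog_arm:
  rows:
    - [[0, 0, 0, 0], [0, 0, 0, 0], [0, 0, 0, 0], [0, 0, 0, 0], [0, 0, 0, 0], [0, 0, -0.02, 0], [0, 0, -0.045, 0], [0, 0, -0.06, 0], [0, 0, -0.04, 0], [0, 0, 0, 0], [0, 0, 0, 0]]
  claw: 1

```text
time_s: 27.22
tcp_pos: [0.4264, 0.3093, 0.2517]
ee_rot: [[0.125, -0.992, -0.001], [-0.992, -0.125, -0.001], [0.0, 0.001, -1.0]]
wrist_force: [-0.4, -0.7, -0.4]
gripper_width: 0.999
gripper_force: 0.0
```

```bash
python3 - <<'E'
from h import *
go(.4713,-.0796,.25)
m,im=shot("w8"); boards(m,im,None); cv2.imwrite("pics/o8.png",ortho(m,im,.4265,.3095,.008,.07,.00035))
E
```

```text
tcp [0.4264 0.3093 0.2517] yaw -172.8 shift [0.3914 0.0042 0.0019] n 7.0 turn None j [ 54.  15. -17.  -0. -59. -46.] t 27.23
board [239 118] [321 254] (array([426.7, 309.4]), array([ 85.2, 150.5]), -82.6)
board [85  0] [170  70] (array([621.5, 145.6]), array([84.9, 85.2]), -13.7)
```

View pics/o8.png

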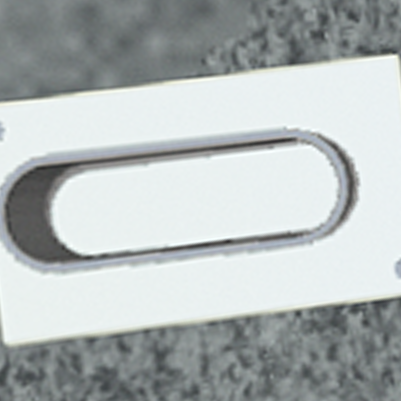

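The oblong cutter sits on its outline, off by about 1 mm at most. Now I fetch the ring.

Call:
jog_arm:
  rows:
    - [[0.0489, 0.0005, 0, 0], [0.0489, 0.0005, 0, 0], [0.0489, 0.0005, 0, 0], [0.0489, 0.0005, 0, 0], [0.0489, 0.0005, 0, 0], [0.0489, 0.0005, 0, 0], [0.0489, 0.0005, 0, 0], [0.0489, 0.0005, 0, 0], [0, 0, 0, 0], [0, 0, 0.04, 0], [0, 0, 0.045, 0], [0, 0, 0.04, 0], [0, 0, 0.02, 0], [0, 0, 0.012, 0], [0, 0, 0.008, 0], [0, 0, 0.002, 0], [0, 0, 0, 0], [0, 0, 0, 0]]
  claw: 1

```text
time_s: 29.52
tcp_pos: [0.4725, -0.0788, 0.0861]
ee_rot: [[0.126, -0.992, 0.001], [-0.992, -0.126, 0.0], [-0.0, -0.001, -1.0]]
wrist_force: [0.5, 0.9, 0.5]
gripper_width: 1.0
gripper_force: 0.0
```

Call:
jog_arm:
  rows:
    - [[0, 0, 0, 0], [0, 0, 0, 0], [0, 0, 0, 0], [0, 0, 0, 0], [0, 0, 0, 0], [0, 0, 0, 0], [0, 0, 0, 0], [0, 0, 0, 0]]
  claw: 0

```text
time_s: 30.52
tcp_pos: [0.4721, -0.0789, 0.0855]
ee_rot: [[0.126, -0.992, -0.0], [-0.992, -0.126, -0.0], [-0.0, 0.0, -1.0]]
wrist_force: [-0.7, 0.6, 1.5]
gripper_width: 0.694
gripper_force: 29.9
```

Call:
jog_arm:
  rows:
    - [[0, 0, -0.02, 0], [0, 0, -0.045, 0], [0, 0, -0.045, 0], [0, 0, -0.02, 0], [0, 0, 0, 0], [0, 0, 0, 0]]
  claw: 0

```text
time_s: 31.28
tcp_pos: [0.4713, -0.0789, 0.2142]
ee_rot: [[0.125, -0.992, -0.002], [-0.992, -0.125, 0.0], [-0.0, 0.002, -1.0]]
wrist_force: [-0.2, -0.2, -0.5]
gripper_width: 0.7
gripper_force: 30.0
```

```bash
python3 - <<'E'
from h import *
go(.6005,-.2893,.0865)
E
```

```text
tcp [ 0.4713 -0.0789  0.2142] yaw -172.8 shift [ 0.225  -0.1021  0.1273] n 5.0 turn None j [ 10.  12. -26.  -0. -52.  -3.] t 31.27
```

Call:
jog_arm:
  rows:
    - [[0.03, -0.0136, 0, 0], [0.05, -0.0227, 0, 0], [0.05, -0.0227, 0, 0], [0.05, -0.0227, 0, 0], [0.03, -0.0136, 0, 0], [0.015, -0.0068, 0, 0], [0, 0, 0, 0], [0, 0, 0.04, 0], [0, 0, 0.04, 0], [0, 0, 0.025, 0], [0, 0, 0.012, 0], [0, 0, 0.006, 0], [0, 0, 0.003, 0], [0, 0, 0.002, 0], [0, 0, 0, 0], [0, 0, 0, 0], [0, 0, 0, 0]]
  claw: 0

```text
time_s: 33.4
tcp_pos: [0.6018, -0.2893, 0.0878]
ee_rot: [[0.126, -0.992, 0.0], [-0.992, -0.126, -0.0], [0.0, -0.0, -1.0]]
wrist_force: [-0.2, 0.4, 0.2]
gripper_width: 0.698
gripper_force: 30.0
```

Call:
jog_arm:
  rows:
    - [[0, 0, 0, 0], [0, 0, 0, 0], [0, 0, 0, 0], [0, 0, 0, 0], [0, 0, 0, 0], [0, 0, -0.02, 0], [0, 0, -0.045, 0], [0, 0, -0.06, 0], [0, 0, -0.04, 0], [0, 0, 0, 0], [0, 0, 0, 0]]
  claw: 1

```text
time_s: 34.78
tcp_pos: [0.6012, -0.289, 0.2518]
ee_rot: [[0.125, -0.992, -0.001], [-0.992, -0.125, 0.001], [-0.001, 0.001, -1.0]]
wrist_force: [0.5, 0.4, -1.1]
gripper_width: 1.0
gripper_force: 0.0
```

```bash
python3 - <<'E'
from h import *
m,im=shot("w9"); boards(m,im,None); t,ti=shot("t9","top")
cv2.imwrite("pics/o9.png",np.hstack([ortho(m,im,.6005,-.2893,.045,.05)[:400,:400],cv2.resize(ti[120:280,190:350],(400,400)) ]))
d=cv2.absdiff(cv2.imread("pics/top0.png"),ti).max(2)
for n,(u,v) in dict(shaker=(346,147),honey=(215,160),timer=(280,225)).items(): print(n,(d[v-14:v+14,u-14:u+14]>40).sum())
E
```

```text
board [226 109] [340 259] (array([ 601. , -289.7]), array([ 85.2, 151. ]), 79.5)
board [509  78] [559 268] (array([ 252.8, -339.9]), array([119.7, 289.7]), -69.0)
shaker 0
honey 0
timer 0
```

View pics/o9.png

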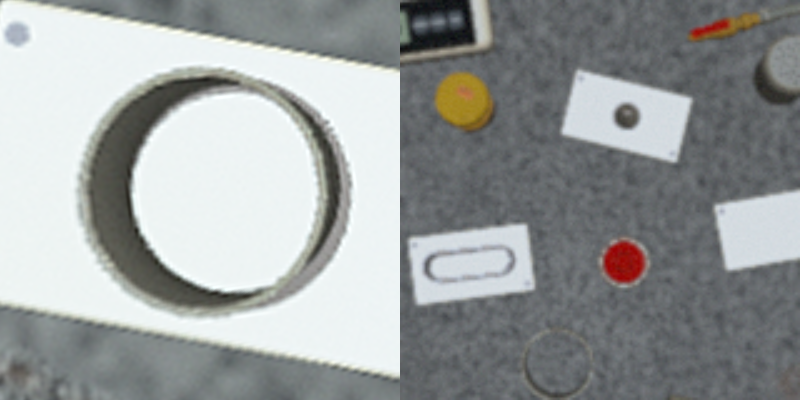

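All three tools stand centred: ring circle centre (203,192) in the crop, about 2 mm off. The bystanders have not moved in the top view.

```bash
python3 -c "
from station import *
print(finish_job())"
```

```text
the job is handed in; nothing more can be done
None
```

The round cutter, oblong cutter and nozzle each stand upright on their own outline, all within about 2 mm by the camera; the sugar shaker, honey jar and timer were not disturbed, and the job was handed in at about 35 s (no verdict was returned).

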